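Shim a rocking stirrer

TASK

The bench stirrer rocks because its front left foot is screwed up short. With the fingertips, gently push the rubber wedge along the bench, thin end first, under that foot until it is snug, without shoving or jacking up the stirrer; then press down on the corner above that foot to prove that it no longer rocks, and push the wedge further and press again if it does. Do not lift or carry anything, and leave the other things alone.

Things in the scene. Friction and masses are not known exactly. Their poses are not given: they have to be found in the camera images.
- stirrer: Grey bench stirrer with white top plate, 140 (x) x 160 (y) x 60 mm high, about 1.6 kg, loose, on rubber feet 18 mm wide, 12 mm high. Origin: at bench level under its middle; x points from its front (two round knobs) to its back, y to its left, z up. Underside 12 mm above the bench. It stands level on three feet; the front left foot, centred at (-56, +66) mm, is short.
- press_corner (a point): Point on the top plate straight above the short foot, at (-56, +66, +60) mm in the stirrer's frame, where to press. Without the wedge, 2 to 3 N here rocks the stirrer over by 0.06 to 0.1 rad until the short foot touches the bench.
- foot_edge (a point): Lowest point of the short foot's rim on the stirrer's front side, which the wedge's ramp meets: 9 mm in front of the foot's middle, 5 mm behind the stirrer's front face. Its height is the gap to be filled: 5 to 9 mm above the bench, different each time.
- wedge: Black rubber wedge, 80 mm long (x), 46 mm wide, 90 g, loose, in front of the short foot. Origin: middle of its underside; x points to the thin end, z up. Heel block at the back, 15 mm long, 20 mm high, flat upright rear face at x = -40 mm to push on. From the heel (x = -25 mm, 13.5 mm high) a plane ramp falls to the thin end (x = +40 mm, 2 mm high). It stays where it is left.
- ramp (a point): Middle of the thin end's upper edge, at (+40, 0, +2) mm on the wedge. x runs down the ramp, z stands square to the ramp (tilted 0.175 rad). Pushing the wedge along the bench takes about 0.5 N; once the ramp bears on the foot the push rises steeply, and over 10 N jacks up or shoves the stirrer.
- vial: Brown vial with white cap, 27 mm wide, 58 mm high, loose beside the work, to be left alone. Origin: centre of its underside.
- beaker: Clear beaker, 45 mm wide, 52 mm high, loose to the left of the stirrer, to be left alone. Origin: centre of its underside.
- fittings_carton: White carton, 50 x 75 x 28 mm, loose to the right of the stirrer, to be left alone. Origin: centre of its underside.
Things that resemble listed ones, but are neither listed nor needed, are in the scene too. There is more than one size of the wedge; the job needs the middle-sized.

How it is judged:
By the outcome, as a careful person would: the job done as asked, in the order asked, and still so for the second after the job is handed in, with the robot touching nothing.
It also fails if it takes over 48 s, if anything falls off the work surface, if the arm or the gripper's body presses on something with over 40 N, if the wrist force passes 120 N, or if a joint passes its speed limit or range.

ROBOT

A 6-joint arm with a two-finger parallel gripper is mounted at the origin on a cart in front of the work surface, level with it; the furniture and walls round the work are solid. World frame = base frame: x ahead of the robot, y to its left, z up, the work surface at z = 0. Lengths are in m, angles in degrees, forces in N, time in s.
With the tool pointing down it reaches from about 0.4 to 0.825 m from the base axis. Payload 7 kg.
Tool frame: the origin (TCP) lies on the centre line of the jaws, within the pads' length; the fingertips stand 14 mm ahead of it and the grasp point (between the pads) lies 5 mm behind it; z points along the fingers, y is the line along which they close (so a half turn about z gives the same grasp; the last joint's range is limited). The gripper opens to 88 mm and grips with 3 to 60 N. Pads are 19 mm wide; open, the fingers measure 130 mm over their backs; the gripper's body (78 mm by 193 mm) begins 47 mm behind the grasp point.
Start: joints at [-48.982, 20.546, 0.682, 0, -70.136, -16.507], TCP at [0.28, -0.614, 0.241] pointing down, gripper open.
Joint ranges: [-176.03, 176.03], [-82.01, 121.73], [-58.28, 71.71], [-173.87, 95.51], [-174.79, -0.11], [-173.66, 173.66]. Speed limits (degrees/s): [136.94, 136.94, 172.46, 180, 180, 180].

INTERFACE

Orientations are given as [roll, pitch, yaw] about the fixed x, y, z axes, in that order (R = Rz(yaw) Ry(pitch) Rx(roll)).
In Python, from plant import r gives the robot as it stands.
- The arm moves only by the tool send_rows, never from a script. Its argument "steps" is a list of rows, each an object with "dp": the shift along the tool's x, y, z in mm, a list of three; "roll": the turn about the tool's z in rad; "jaw": the opening in per cent of the stroke, from 0 (shut) to 100 (fully open). In form: [{"dp": [tx, ty, tz], "roll": roll, "jaw": jaw}, ...]. A call has 1 to 5 rows; each row is the pose to reach, as a shift and turn from the pose commanded when the call began, along the tool's axes at that moment; what a row does not reach only later rows make up. A row lasts 1/8 s, in which the tool goes at most 62.5 mm and 10.7 degrees, less where a joint would pass 70% of its speed; a pose out of reach is approached as far as the arm can. A call with a gripper value outside its range is refused whole. The fingers move at their own pace and stop on an object; "newtons" is the grip in N (left out, the last holds). Time passes only in rows, so rows that repeat a pose let the fingers close. It gives the time, the measured TCP pose, the force, the opening and the grip force at its end, in the units of the state.
- r.get_state(): the state, without advancing time (a new reading comes with each control period).
- r.capture(name): name is "side" or "top" or "wrist"; returns a dict with "image" (400x640x3 uint8, blue, green, red), "K" (3x3 intrinsics, pixels), "rvec" (rotation vector, rad) and "tvec" (3), from world to camera coordinates, as OpenCV has them. Camera axes: x right, y down, z forward; pixel columns grow to the right and rows downward; lengths in m; the calibration is good to about 2 mm. A picture is of the moment at which its call begins. There is no depth.
- r.close_job(): hands the job in; it is judged then, once.
The state is a dict: "time_s": time; "joints": joint angles; "qd": joint speeds; "joint_torque": joint torques, N m; "tcp_pos": TCP position; "eef_rot": TCP orientation; "contact_force": force on the tool from outside, world axes, zero at the start; "moment": the same for the moment, N m; "gripper_width": finger opening in m; "gripper_force": force on a finger pad.
Only numpy, scipy, OpenCV 4.12 (cv2) and the standard library are available. Lean on these libraries where they do the work, as an engineer would, in place of code of your own. Each camera call takes 0.05 s, during which the arm holds its last target. There are 200 camera calls.

## Working session

There is one attempt and no reset: what is moved stays moved. The work goes in short steps, Python scripts to look and compute and a tool call to move; the robot and the scene stay as the last step left them, time stands still between calls to the robot, and variables do not carry over. Pictures are saved under pics/ and viewed, at most 10 in all, crops included, and the job is handed in when it is done.

Besides the shell and the picture viewer there is one more tool, called after "Call:" as name([rows], argument=value, ...), one row to a line, values as JSON. send_rows: Moves the arm, as the interface text tells. Its arguments: {"type":"object","properties":{"steps":{"type":"array","items":{"type":"object","properties":{"dp":{"type":"array","items":{"type":"number"}},"roll":{"type":"number"},"jaw":{"type":"number"}}}},"newtons":{"type":"number"}},"required":["steps"]}

```bash
mkdir -p pics; ls; cat > h.py <<'E'
import numpy as np, cv2
from plant import r
def cap(n,f=None):
    c=r.capture(n)
    if f: cv2.imwrite('pics/'+f,c['image'])
    np.savez('/tmp/%s.npz'%n,**{k:np.asarray(c[k]) for k in('image','K','rvec','tvec')})
    return c
def load(n): return dict(np.load('/tmp/%s.npz'%n))
def ray(c,uv,z):
    R,_=cv2.Rodrigues(np.array(c['rvec'],float)); t=np.array(c['tvec'],float).ravel()
    o=-R.T@t; out=[]
    for u in np.atleast_2d(np.array(uv,float)):
        d=R.T@np.linalg.solve(np.array(c['K']),[u[0],u[1],1]); out.append(o+d*(z-o[2])/d[2])
    return np.array(out)
def proj(c,P):
    return cv2.projectPoints(np.array(P,float).reshape(-1,1,3),np.array(c['rvec'],float),np.array(c['tvec'],float),np.array(c['K'],float),None)[0].reshape(-1,2)
E
python3 - <<'E'
from h import *
for n in('top','side'):
    c=cap(n,n+'0.png'); R,_=cv2.Rodrigues(np.array(c['rvec'],float)); print(n,c['K'][0][0],-R.T@np.array(c['tvec']).ravel())
s=r.get_state(); print({k:np.round(s[k],3) for k in s})
E
```

```text
pics
top 431.04639568955446 [0.42321023 0.10251971 0.97984028]
side 505.64641031675 [ 0.99067176 -0.25686215  0.74420476]
{'time_s': np.float64(0.1), 'joints': array([-4.8982e+01,  2.0589e+01,  6.3800e-01, -1.6000e-02, -7.0136e+01,
       -1.6505e+01]), 'qd': array([ 0.044, -0.164,  0.099,  0.149,  0.105, -0.084]), 'joint_torque': array([-1.0000e-03, -5.8416e+01,  2.9375e+01,  7.0160e+00,  1.0000e-02,
       -0.0000e+00]), 'tcp_pos': array([ 0.28 , -0.614,  0.24 ]), 'eef_rot': array([ 1.79913e+02, -1.00000e-02, -1.55492e+02]), 'contact_force': array([-0.152,  0.408,  0.204]), 'moment': array([ 0.014, -0.002,  0.065]), 'gripper_force': np.float64(0.0), 'gripper_width': np.float64(0.088)}
```

View pics/top0.png

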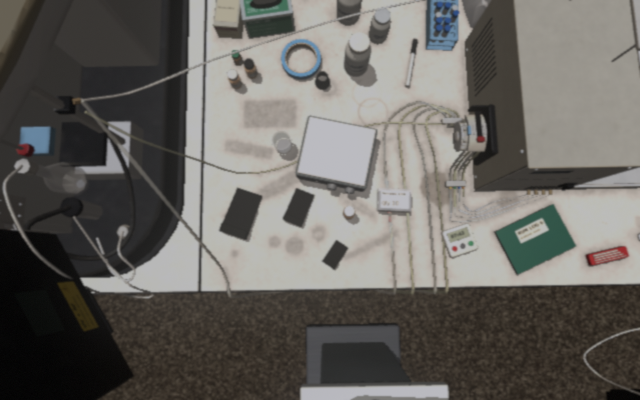

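View pics/side0.png

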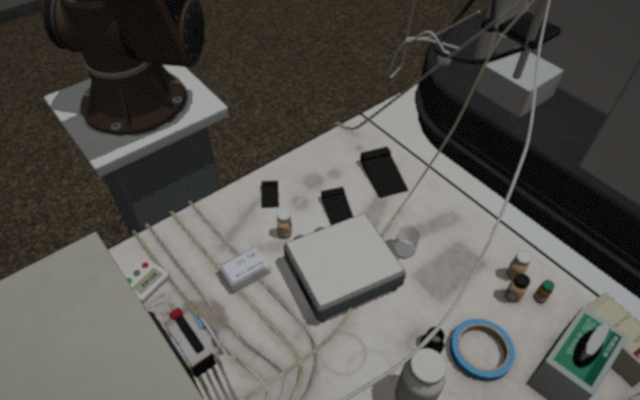

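The top view shows the stirrer plate near (337,153) with its front at the bottom. There are three wedges: large at (240,213), middle at (298,208), small at (335,254). The vial is at (349,212), the beaker at (283,147) and the carton at (394,201). Next I'll measure them.

```bash
python3 - <<'E'
from h import *
c=load('top'); im=c['image']; g=im.max(2)
m=((g<75)).astype(np.uint8); m[:150]=0;m[:,:205]=0;m[:,375:]=0;m[275:]=0
cs,_=cv2.findContours(m,0,2)
for k in cs:
    if cv2.contourArea(k)>120:
        b=cv2.boxPoints(cv2.minAreaRect(k)); print('dark',cv2.contourArea(k),b.round(1).tolist()); w=ray(c,b,0.0); print(w[:,:2].round(4).tolist(), [np.linalg.norm(w[i]-w[i-1]).round(4) for i in range(4)])
print(im[150,335],im[185,330],im[130,280])
hsv=cv2.cvtColor(im,cv2.COLOR_BGR2HSV)
z=cv2.resize(im[105:265,215:415],None,fx=4,fy=4,interpolation=cv2.INTER_CUBIC)[:600]
cv2.imwrite('pics/z0.png',z)
d=load('side')['image']; cv2.imwrite('pics/zs.png',cv2.resize(d[140:330,250:450],None,fx=3,fy=3,interpolation=cv2.INTER_CUBIC))
E
```

```text
dark 291.5 [[322.79998779296875, 260.79998779296875], [336.29998779296875, 240.5], [347.3999938964844, 247.89999389648438], [333.79998779296875, 268.20001220703125]]
[[0.4197, 0.1062], [0.4646, 0.0748], [0.4476, 0.0502], [0.4029, 0.0817]] [np.float64(0.0298), np.float64(0.0548), np.float64(0.03), np.float64(0.0547)]
dark 568.5 [[283.20001220703125, 219.10000610351562], [295.3999938964844, 188.39999389648438], [313.20001220703125, 195.5], [300.8999938964844, 226.1999969482422]]
[[0.5155, 0.1949], [0.586, 0.1662], [0.5687, 0.1256], [0.4986, 0.1545]] [np.float64(0.0438), np.float64(0.076), np.float64(0.0442), np.float64(0.0758)]
dark 1142.0 [[219.5, 230.3000030517578], [235.3000030517578, 186.6999969482422], [261.3999938964844, 196.1999969482422], [245.5, 239.6999969482422]]
[[0.4926, 0.34], [0.5924, 0.3051], [0.5691, 0.2448], [0.4701, 0.2804]] [np.float64(0.0637), np.float64(0.1057), np.float64(0.0646), np.float64(0.1053)]
[192 187 187] [117 118 120] [168 174 180]
```

View pics/z0.png

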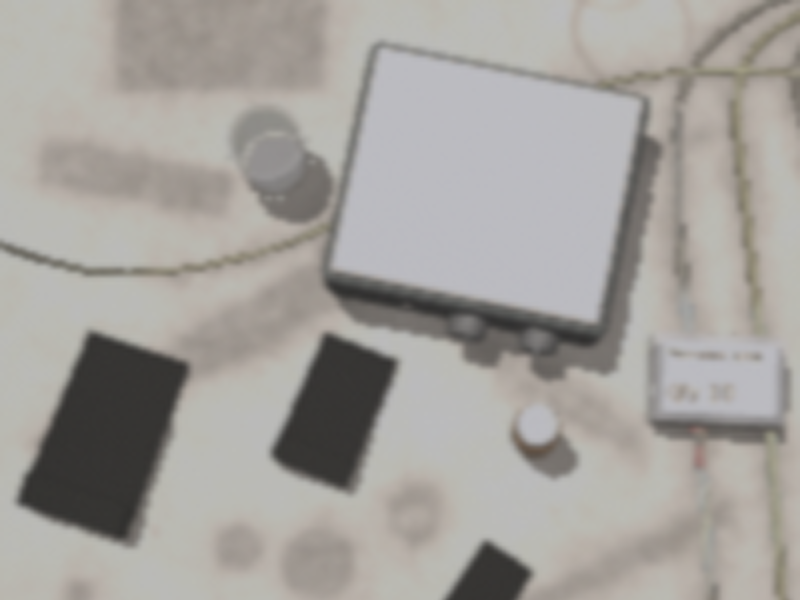

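View pics/zs.png

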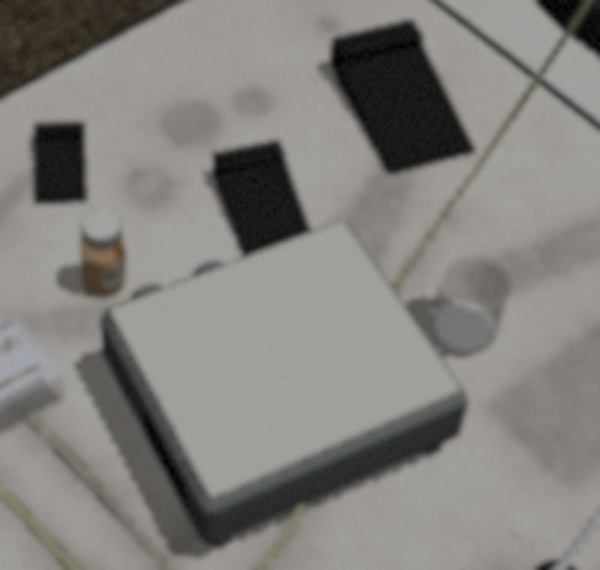

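The middle wedge's thin end already points at the stirrer: its heel block is on the robot's side, at about (247,160) in the side crop. The wedge is yawed roughly 10° relative to the stirrer. Now I'll measure the plate, the wedge in both views and the cord height.

```bash
python3 - <<'E'
from h import *
def plate(c,seed,lo,thr):
    im=c['image']; m=np.zeros((402,642),np.uint8)
    f=im.copy(); cv2.floodFill(f,m,seed,(0,0,255),(thr,)*3,(thr,)*3,4|cv2.FLOODFILL_FIXED_RANGE)
    m=m[1:-1,1:-1]; m=cv2.morphologyEx(m,cv2.MORPH_OPEN,np.ones((9,9)))
    k=max(cv2.findContours(m,0,2)[0],key=cv2.contourArea); return k
for n,seed in(('top',(337,150)),('side',(345,265))):
    c=load(n); k=plate(c,seed,0,22)
    q=cv2.approxPolyDP(cv2.convexHull(k),6,True).reshape(-1,2); w=ray(c,q,.06)[:,:2]
    P=ray(c,k.reshape(-1,2),.06)[:,:2].astype(np.float32)
    (cx,cy),sz,a=cv2.minAreaRect(P*1000); print(n,cv2.contourArea(k),q.tolist(),w.round(4).tolist(),(cx,cy),sz,a)
s=load('side')
t=load('top')
# wedge in side: heel top z=.02
im=s['image']; m=((im.max(2)<60)).astype(np.uint8); m[:180]=0;m[226:]=0;m[:,:315]=0;m[:,358:]=0
k=max(cv2.findContours(m,0,2)[0],key=cv2.contourArea); q=cv2.approxPolyDP(k,2,True).reshape(-1,2); print('sidewedge',q.tolist(), ray(s,q,.02)[:,:2].round(3).tolist(), ray(s,q,.002)[:,:2].round(3).tolist())
# heights: cord
for uv in((315,166),(290,171),(262,173),(240,172),(200,163)):
    print(uv,[(z,proj(s,ray(t,[uv],z)).round().ravel().tolist()) for z in(0,.05,.1,.2,.3)])
# vial cap
print('vial',ray(t,[(349,211.5)],.058).round(3),ray(s,[(284,215)],.058).round(3),'beaker',ray(t,[(283.5,144)],.052).round(3))
E
```

```text
top 3591.0 [[310, 119], [372, 130], [363, 183], [300, 171]] [[0.731, 0.1287], [0.7032, -0.0075], [0.5851, 0.016], [0.6141, 0.1521]] (658.8927001953125, 72.12271118164062) (145.9142608642578, 126.33517456054688) 77.14744567871094
side 16844.0 [[590, 293], [527, 370], [312, 399], [322, 350], [353, 311], [496, 226]] [[0.9452, 0.324], [0.9597, 0.1462], [0.8058, -0.1122], [0.7606, -0.0585], [0.7416, 0.0166], [0.7718, 0.3144]] (852.4574584960938, 108.63587951660156) (449.1534729003906, 205.06982421875) 83.75711822509766
sidewedge [[342, 188], [322, 192], [322, 202], [331, 223], [351, 216]] [[0.516, 0.189], [0.501, 0.152], [0.52, 0.137], [0.569, 0.118], [0.579, 0.157]] [[0.505, 0.2], [0.488, 0.162], [0.508, 0.146], [0.559, 0.127], [0.569, 0.167]]
(315, 166) [(0, [356.0, 253.0]), (0.05, [354.0, 233.0]), (0.1, [351.0, 211.0]), (0.2, [344.0, 161.0]), (0.3, [336.0, 101.0])]
(290, 171) [(0, [376.0, 233.0]), (0.05, [373.0, 214.0]), (0.1, [370.0, 192.0]), (0.2, [363.0, 145.0]), (0.3, [355.0, 87.0])]
(262, 173) [(0, [400.0, 215.0]), (0.05, [397.0, 196.0]), (0.1, [394.0, 176.0]), (0.2, [386.0, 130.0]), (0.3, [377.0, 75.0])]
(240, 172) [(0, [420.0, 203.0]), (0.05, [417.0, 185.0]), (0.1, [413.0, 165.0]), (0.2, [405.0, 120.0]), (0.3, [395.0, 67.0])]
(200, 163) [(0, [462.0, 188.0]), (0.05, [458.0, 170.0]), (0.1, [454.0, 151.0]), (0.2, [445.0, 108.0]), (0.3, [433.0, 56.0])]
vial [[0.524 0.048 0.058]] [[0.527 0.045 0.058]] beaker [[0.677 0.188 0.052]]
```

```bash
cat >> h.py <<'E'
def dp(target,yaw=None):
    s=r.get_state(); p=np.array(s['tcp_pos']); R=cv2.Rodrigues(np.array([0,0,np.radians(s['eef_rot'][2])]))[0]@np.diag([1,-1,-1.])
    print('t',round(float(s['time_s']),2),'pos',p.round(4),'yaw',round(float(s['eef_rot'][2]),2),'F',np.round(s['contact_force'],2))
    d=R.T@(np.array(target)-p)*1000
    print('dp',d.round(1),'roll',None if yaw is None else round(-np.radians((yaw-s['eef_rot'][2]+180)%360-180),3))
E
python3 - <<'E'
from h import *
dp((.42,-.35,.24),167)
for n,q in(('top',[(309.5,116.3),(376.3,130),(365.8,187),(297.5,173)]),('side',[(319.3,307.7),(405,271.7),(364,214),(285,244)])):
    w=ray(load(n),q,.06)[:,:2]; print(n,w.round(4).tolist(),w.mean(0).round(4),[np.linalg.norm(w[i]-w[i-1]).round(3) for i in range(4)],[np.degrees(np.arctan2(*(w[i]-w[i-1])[::-1])).round(1) for i in range(4)])
E
```

```text
t 0.1 pos [ 0.2798 -0.6138  0.2397] yaw -155.49 F [-0.15  0.41  0.2 ]
dp [-237.   181.9   -0.3] roll 0.655
top [[0.7373, 0.1298], [0.7031, -0.017], [0.5762, 0.0102], [0.6098, 0.1576]] [0.6566 0.0701] [np.float64(0.13), np.float64(0.151), np.float64(0.13), np.float64(0.151)] [np.float64(-12.3), np.float64(-103.1), np.float64(167.9), np.float64(77.2)]
side [[0.7059, -0.0196], [0.7407, 0.1272], [0.6126, 0.155], [0.579, 0.0094]] [0.6596 0.068 ] [np.float64(0.13), np.float64(0.151), np.float64(0.131), np.float64(0.149)] [np.float64(-12.9), np.float64(76.7), np.float64(167.8), np.float64(-103.0)]
```

Call:
send_rows([
  {"dp":[-237,182,0],"roll":0.655,"jaw":0},
  {"dp":[-237,182,0],"roll":0.655,"jaw":0},
  {"dp":[-237,182,0],"roll":0.655,"jaw":0},
  {"dp":[-237,182,0],"roll":0.655,"jaw":0},
  {"dp":[-237,182,0],"roll":0.655,"jaw":0},
], newtons=10)

```text
time_s: 0.72
tcp_pos: [0.4206, -0.3483, 0.2404]
eef_rot: [180.0, -0.0, 166.9]
contact_force: [0.3, 0.1, 1.0]
gripper_width: 0.0436
gripper_force: 0.0
```

```bash
python3 -c "
from h import *
dp((.45,0,.24),167)"
```

```text
t 0.72 pos [ 0.4206 -0.3483  0.2404] yaw 166.88 F [0.3  0.1  1.05]
dp [ 50.4 345.9   0.4] roll -0.002
```

Call:
send_rows([
  {"dp":[50,346,0],"jaw":0},
  {"dp":[50,346,0],"jaw":0},
  {"dp":[50,346,0],"jaw":0},
  {"dp":[50,346,0],"jaw":0},
  {"dp":[50,346,0],"jaw":0},
])

```text
invalid input
```

```bash
python3 -c "
from h import *
dp((.478,.18,.1),167.3)"
```

```text
t 0.72 pos [ 0.4206 -0.3483  0.2404] yaw 166.88 F [0.3  0.1  1.05]
dp [ 64.  527.5 140.4] roll -0.007
```

Every row needs `roll`, so I'll resend with it.

Call:
send_rows([
  {"dp":[50,300,0],"roll":0,"jaw":0},
  {"dp":[50,300,0],"roll":0,"jaw":0},
  {"dp":[50,300,0],"roll":0,"jaw":0},
  {"dp":[50,300,0],"roll":0,"jaw":0},
  {"dp":[50,300,0],"roll":0,"jaw":0},
])

```text
time_s: 1.35
tcp_pos: [0.4386, -0.0446, 0.2406]
eef_rot: [180.0, 0.0, 167.0]
contact_force: [0.3, 0.2, 0.1]
gripper_width: 0.0009
gripper_force: 0.0
```

```bash
python3 -c "
from h import *
dp((.478,.18,.1),167.3)"
```

```text
t 1.35 pos [ 0.4386 -0.0446  0.2406] yaw 167.02 F [0.33 0.23 0.06]
dp [ 12.  227.7 140.6] roll -0.005
```

Call:
send_rows([
  {"dp":[12,228,60],"roll":-0.005,"jaw":0},
  {"dp":[12,228,60],"roll":-0.005,"jaw":0},
  {"dp":[12,228,60],"roll":-0.005,"jaw":0},
  {"dp":[12,228,100],"roll":-0.005,"jaw":0},
  {"dp":[12,228,140],"roll":-0.005,"jaw":0},
])

```text
time_s: 1.98
tcp_pos: [0.4791, 0.1809, 0.0993]
eef_rot: [179.9, 0.0, 167.4]
contact_force: [0.8, -0.8, -0.2]
gripper_width: 0.0005
gripper_force: 0.0
```

```bash
python3 -c "
from h import *
dp((.478,.18,.021),167.3)"
```

```text
t 1.98 pos [0.4791 0.1809 0.0993] yaw 167.43 F [ 0.83 -0.76 -0.23]
dp [ 0.9 -1.2 78.3] roll 0.002
```

Call:
send_rows([
  {"dp":[0,-1,40],"roll":0,"jaw":0},
  {"dp":[0,-1,65],"roll":0,"jaw":0},
  {"dp":[0,-1,78],"roll":0,"jaw":0},
  {"dp":[0,-1,78],"roll":0,"jaw":0},
  {"dp":[0,-1,78],"roll":0,"jaw":0},
])

```text
time_s: 2.6
tcp_pos: [0.4791, 0.1776, 0.0235]
eef_rot: [179.9, 0.1, 167.3]
contact_force: [-0.8, -0.2, -0.1]
gripper_width: 0.0004
gripper_force: 0.0
```

```bash
python3 - <<'E'
from h import *
dp((.478,.18,.021),167.3)
a=cap('top')['image'];b=cap('side')['image']; w=cap('wrist')['image']
z=lambda i,x,y:cv2.resize(i[y:y+75,x:x+100],None,fx=4,fy=4,interpolation=cv2.INTER_CUBIC)
cv2.imwrite('pics/z1.png',np.vstack([np.hstack([z(a,255,165),z(b,290,160)]),np.hstack([cv2.resize(w,(400,250)),np.zeros((250,400,3),np.uint8)])]))
E
```

```text
t 2.6 pos [0.4791 0.1776 0.0235] yaw 167.28 F [-0.78 -0.25 -0.15]
dp [1.6 2.1 2.5] roll -0.0
```

View pics/z1.png

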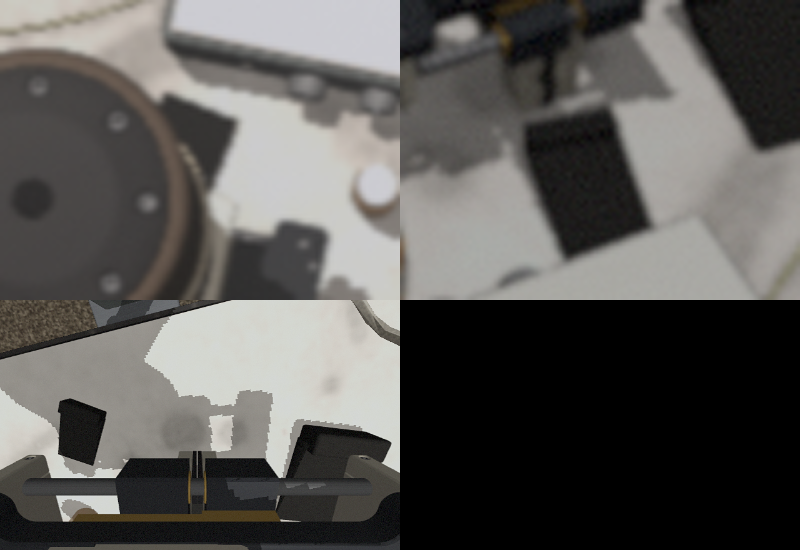

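The side crop shows the shut fingers standing about 15 mm behind the middle of the heel, at (565,105). The thin end is visible in the top crop from (165,95) to (238,120). I'll start pushing gently.

Call:
send_rows([
  {"dp":[-6,0,0],"roll":0,"jaw":0},
  {"dp":[-11,0,0],"roll":0,"jaw":0},
  {"dp":[-15,0,0],"roll":0,"jaw":0},
  {"dp":[-19,0,0],"roll":0,"jaw":0},
  {"dp":[-22,0,0],"roll":0,"jaw":0},
])

```text
time_s: 3.38
tcp_pos: [0.5001, 0.1722, 0.0225]
eef_rot: [-180.0, -0.0, 167.3]
contact_force: [-1.8, 0.5, 0.8]
gripper_width: 0.0005
gripper_force: 0.4
```

```bash
cat >> h.py <<'E'
SC=np.array([.658,.0695]); SY=np.radians(-12.7); SR=np.array([[np.cos(SY),-np.sin(SY)],[np.sin(SY),np.cos(SY)]])
def st(p): return ((np.array(p)[...,:2]-SC)@SR*1000).round(1)   # world -> stirrer frame, mm
def look(f=None):
    s=r.get_state(); print('t',round(float(s['time_s']),2),'tcp',np.round(s['tcp_pos'],4),'st',st(s['tcp_pos']),'yaw',round(float(s['eef_rot'][2]),1),'F',np.round(s['contact_force'],2))
    a=cap('top')['image'];b=cap('side')['image']
    z=lambda i,x,y:cv2.resize(i[y:y+75,x:x+100],None,fx=4,fy=4,interpolation=cv2.INTER_CUBIC)
    if f: cv2.imwrite('pics/'+f,np.vstack([np.hstack([z(a,265,155),z(b,290,160)]),np.hstack([z(b,280,200),z(b,340,220)])]))
E
python3 - <<'E'
from h import *
look('z2.png')
E
```

```text
t 3.38 tcp [0.5001 0.1722 0.0225] st [-176.6   65.4] yaw 167.3 F [-1.77  0.51  0.83]
```

View pics/z2.png

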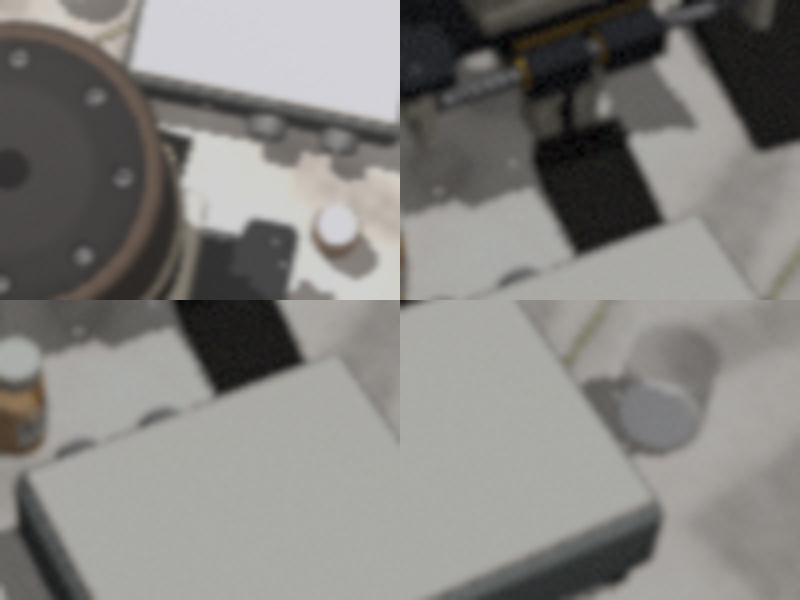

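```bash
python3 - <<'E'
from h import *
c=load('side'); f=lambda u,v:(290+(u-400)/4,160+v/4)
print('heel top front/rear corners z.02',st(ray(c,[f(535,155),f(622,122)],.02)))
for z in(.003,.006):print('ramp edges by plate',st(ray(c,[f(578,252),f(662,222)],z)))
print('ramp mid edges z.01',st(ray(c,[f(552,195),f(641,172)],.009)))
E
```

```text
heel top front/rear corners z.02 [[-155.1   41.6]
 [-155.8   88.4]]
ramp edges by plate [[-106.3   40. ]
 [-105.1   83.8]]
ramp edges by plate [[-104.2   38.9]
 [-103.1   82.4]]
ramp mid edges z.01 [[-137.8   42.2]
 [-132.2   86.7]]
```

The wedge is now nearly aligned, with its heel at y≈65 and its tip end at y≈61 against a target of 66 mm. I'll continue with a slight leftward bias.

Call:
send_rows([
  {"dp":[-5,0,0],"roll":0,"jaw":0},
  {"dp":[-10,1,0],"roll":0,"jaw":0},
  {"dp":[-16,1,0],"roll":0,"jaw":0},
  {"dp":[-22,2,0],"roll":0,"jaw":0},
  {"dp":[-27,2,0],"roll":0,"jaw":0},
])

```text
time_s: 4.1
tcp_pos: [0.5271, 0.1683, 0.0225]
eef_rot: [180.0, 0.0, 167.3]
contact_force: [-0.8, -0.2, 0.9]
gripper_width: 0.0004
gripper_force: 0.5
```

Call:
send_rows([
  {"dp":[0,0,0],"roll":0,"jaw":0},
  {"dp":[0,0,0],"roll":0,"jaw":0},
])

```text
time_s: 4.35
tcp_pos: [0.5267, 0.1683, 0.0225]
eef_rot: [180.0, 0.0, 167.3]
contact_force: [-0.1, 0.9, 0.0]
gripper_width: 0.0008
gripper_force: 0.0
```

```bash
cat >> h.py <<'E'
def F():  # averaged force in stirrer frame via camera waits
    f=[]
    for i in range(6):
        s=r.get_state(); f.append(s['contact_force']); r.capture('wrist') if i<5 else None
    f=np.array(f); p=s['tcp_pos']; m=f.mean(0); print('t',round(float(s['time_s']),2),'st',st(p),'z',round(p[2],4),'Fst',(m[:2]@SR).round(2),'Fz',m[2].round(2),'sd',f.std(0).round(2))
E
python3 -c "
from h import *
F()"
```

```text
t 4.6 st [-149.9   67.6] z 0.0226 Fst [0.19 0.26] Fz -0.08 sd [0.21 0.36 0.26]
```

Call:
send_rows([
  {"dp":[-2,0,0],"roll":0,"jaw":0},
  {"dp":[-4,0,0],"roll":0,"jaw":0},
  {"dp":[-5,0,0],"roll":0,"jaw":0},
  {"dp":[-6,0,0],"roll":0,"jaw":0},
  {"dp":[-7,0,0],"roll":0,"jaw":0},
])

```text
time_s: 5.22
tcp_pos: [0.5335, 0.1667, 0.0225]
eef_rot: [-180.0, -0.0, 167.3]
contact_force: [-0.5, -0.1, 1.0]
gripper_width: 0.0007
gripper_force: 0.5
```

Call:
send_rows([
  {"dp":[-1,0,0],"roll":0,"jaw":0},
  {"dp":[-2,0,0],"roll":0,"jaw":0},
  {"dp":[-3,0,0],"roll":0,"jaw":0},
])

```text
time_s: 5.6
tcp_pos: [0.5365, 0.1661, 0.0225]
eef_rot: [-180.0, -0.0, 167.3]
contact_force: [-1.0, -0.6, 0.4]
gripper_width: 0.0009
gripper_force: 0.4
```

Call:
send_rows([
  {"dp":[-1,0,0],"roll":0,"jaw":0},
  {"dp":[-2,0,0],"roll":0,"jaw":0},
  {"dp":[-3,0,0],"roll":0,"jaw":0},
])

```text
time_s: 5.98
tcp_pos: [0.5395, 0.1655, 0.0226]
eef_rot: [180.0, 0.0, 167.3]
contact_force: [-0.7, 0.3, 0.7]
gripper_width: 0.0006
gripper_force: 0.4
```

Call:
send_rows([
  {"dp":[-1,0,0],"roll":0,"jaw":0},
  {"dp":[-2,0,0],"roll":0,"jaw":0},
])

```text
time_s: 6.22
tcp_pos: [0.5413, 0.165, 0.0226]
eef_rot: [-180.0, -0.0, 167.3]
contact_force: [-2.2, 0.3, 0.8]
gripper_width: 0.0007
gripper_force: 1.0
```

Call:
send_rows([
  {"dp":[-1,0,0],"roll":0,"jaw":0},
  {"dp":[-2,0,0],"roll":0,"jaw":0},
])

```text
time_s: 6.48
tcp_pos: [0.5424, 0.1645, 0.0225]
eef_rot: [-180.0, -0.1, 167.3]
contact_force: [-8.2, 3.1, 6.2]
gripper_width: 0.0002
gripper_force: 4.0
```

Call:
send_rows([
  {"dp":[-1,0,0],"roll":0,"jaw":0},
  {"dp":[-2,0,0],"roll":0,"jaw":0},
])

```text
time_s: 6.72
tcp_pos: [0.5432, 0.164, 0.0225]
eef_rot: [-179.9, -0.2, 167.2]
contact_force: [-13.3, 4.5, 9.9]
gripper_width: 0.0003
gripper_force: 7.0
```

That overshot: the last step read about 14 N, so I'm backing off now.

Call:
send_rows([
  {"dp":[4,0,0],"roll":0,"jaw":0},
  {"dp":[12,0,0],"roll":0,"jaw":0},
  {"dp":[20,0,0],"roll":0,"jaw":0},
  {"dp":[20,0,0],"roll":0,"jaw":0},
])

```text
time_s: 7.22
tcp_pos: [0.5251, 0.1686, 0.0226]
eef_rot: [-180.0, -0.0, 167.3]
contact_force: [0.1, -0.3, -0.5]
gripper_width: 0.0006
gripper_force: 0.0
```

```bash
python3 - <<'E'
from h import *
F(); look('z3.png')
E
```

```text
t 7.47 st [-150.6   67.7] z 0.0226 Fst [ 0.37 -0.02] Fz -0.38 sd [0.44 0.26 0.24]
t 7.47 tcp [0.526  0.1686 0.0226] st [-150.6   67.7] yaw 167.3 F [ 0.14  0.05 -0.39]
```

View pics/z3.png

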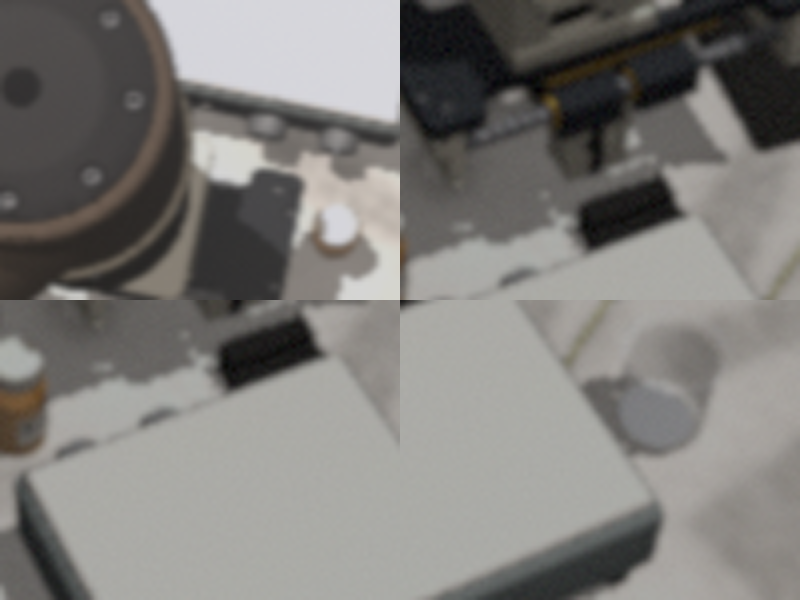

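The side view shows the wedge's heel block at (630,205), tucked up to the stirrer's front edge. The stirrer's corners look unchanged. I'll check for a shift numerically, then go up to press.

Call:
send_rows([
  {"dp":[0,0,-50],"roll":0,"jaw":0},
  {"dp":[0,0,-100],"roll":0,"jaw":0},
  {"dp":[0,0,-100],"roll":0,"jaw":0},
])

```text
time_s: 7.95
tcp_pos: [0.5281, 0.1699, 0.1268]
eef_rot: [179.7, 0.3, 167.3]
contact_force: [-0.6, 0.2, -0.2]
gripper_width: 0.0003
gripper_force: 0.0
```

```bash
cat >> h.py <<'E'
ref=cv2.imread('pics/side0.png'); 
def shift(tag=''):
    b=r.capture('side')['image']; o=[]
    for x,y,w,h in((280,232,60,76),(320,262,100,60),(372,240,50,60)):
        g=lambda i:cv2.cvtColor(i[y:y+h,x:x+w],cv2.COLOR_BGR2GRAY).astype(np.float32)
        A=np.eye(2,3,dtype=np.float32); cc,A=cv2.findTransformECC(g(ref),g(b),A,cv2.MOTION_TRANSLATION,(3,200,1e-6),None,5); o.append(A[:,2].round(2).tolist()+[round(cc,3)])
    print('plate shift px',tag,o)
E
python3 - <<'E'
from h import *
shift(); dp((.618,.1465,.123))
c=load('side'); print('px per mm up', (proj(c,[[.612,.155,.061]])-proj(c,[[.612,.155,.06]])).round(2), 'per mm x',(proj(c,[[.613,.155,.06]])-proj(c,[[.612,.155,.06]])).round(2))
E
```

```text
plate shift px  [[0.009999999776482582, 0.05000000074505806, 1.0], [0.019999999552965164, 0.03999999910593033, 0.999], [0.019999999552965164, 0.03999999910593033, 1.0]]
t 8.0 pos [0.5267 0.1692 0.1246] yaw 167.26 F [-0.7   0.71 -1.48]
dp [-94.   -2.    1.6] roll None
px per mm up [[ 0.04 -0.36]] per mm x [[0.39 0.35]]
```

The stirrer hasn't shifted (under 0.2 mm). Moving over the corner.

Call:
send_rows([
  {"dp":[-50,-2,0],"roll":0,"jaw":0},
  {"dp":[-94,-2,0],"roll":0,"jaw":0},
  {"dp":[-94,-2,15],"roll":0,"jaw":0},
  {"dp":[-94,-2,38],"roll":0,"jaw":0},
  {"dp":[-94,-2,38],"roll":0,"jaw":0},
])

```text
time_s: 8.62
tcp_pos: [0.6146, 0.1448, 0.0813]
eef_rot: [-179.8, -0.3, 167.2]
contact_force: [-0.2, -0.4, 0.2]
gripper_width: 0.0006
gripper_force: 0.0
```

```bash
python3 - <<'E'
from h import *
F(); shift()
E
```

```text
t 8.88 st [-56.7  65.9] z 0.0855 Fst [-0.07  0.38] Fz 0.27 sd [0.44 0.71 0.34]
plate shift px  [[2.2300000190734863, 4.929999828338623, 0.875], [0.009999999776482582, 0.07000000029802322, 0.999], [0.029999999329447746, 0.05999999865889549, 0.999]]
```

Call:
send_rows([
  {"dp":[0,0,4],"roll":0,"jaw":0},
  {"dp":[0,0,7],"roll":0,"jaw":0},
  {"dp":[0,0,9],"roll":0,"jaw":0},
  {"dp":[0,0,9],"roll":0,"jaw":0},
])

```text
time_s: 9.43
tcp_pos: [0.6168, 0.1458, 0.0753]
eef_rot: [-180.0, -0.0, 167.3]
contact_force: [-0.3, -0.4, -0.0]
gripper_width: 0.0005
gripper_force: 0.0
```

Call:
send_rows([
  {"dp":[0,0,1],"roll":0,"jaw":0},
  {"dp":[0,0,1],"roll":0,"jaw":0},
])

```text
time_s: 9.68
tcp_pos: [0.617, 0.1459, 0.0745]
eef_rot: [-180.0, -0.0, 167.3]
contact_force: [-0.4, -0.4, -0.0]
gripper_width: 0.0006
gripper_force: 0.0
```

Call:
send_rows([
  {"dp":[0,0,1],"roll":0,"jaw":0},
  {"dp":[0,0,1],"roll":0,"jaw":0},
])

```text
time_s: 9.93
tcp_pos: [0.617, 0.1459, 0.0743]
eef_rot: [180.0, 0.0, 167.3]
contact_force: [-2.0, 0.1, 5.5]
gripper_width: 0.0006
gripper_force: 2.8
```

Call:
send_rows([
  {"dp":[0,0,0.5],"roll":0,"jaw":0},
  {"dp":[0,0,0.5],"roll":0,"jaw":0},
  {"dp":[0,0,0.5],"roll":0,"jaw":0},
])

```text
time_s: 10.3
tcp_pos: [0.617, 0.1459, 0.0743]
eef_rot: [180.0, 0.0, 167.3]
contact_force: [-4.9, 0.5, 9.4]
gripper_width: 0.0003
gripper_force: 4.4
```

```bash
python3 - <<'E'
from h import *
F(); shift()
E
```

```text
t 10.55 st [-56.7  65.6] z 0.0743 Fst [-3.55 -0.51] Fz 9.24 sd [0.67 0.51 0.27]
plate shift px  [[2.0999999046325684, 4.710000038146973, 0.874], [0.019999999552965164, 0.07000000029802322, 0.999], [0.019999999552965164, 0.05000000074505806, 0.999]]
```

Under 9 N the corner holds firm at z = 60.3 mm, with no tilt and no shift. Now lifting clear.

Call:
send_rows([
  {"dp":[0,0,-10],"roll":0,"jaw":0},
  {"dp":[0,0,-50],"roll":0,"jaw":0},
  {"dp":[0,0,-100],"roll":0,"jaw":0},
  {"dp":[60,0,-130],"roll":0,"jaw":0},
  {"dp":[110,0,-130],"roll":0,"jaw":0},
])

```text
time_s: 11.22
tcp_pos: [0.5098, 0.1708, 0.2056]
eef_rot: [179.8, 0.2, 167.2]
contact_force: [-1.2, 1.6, -0.4]
gripper_width: 0.0004
gripper_force: 0.0
```

Call:
send_rows([
  {"dp":[30,-100,0],"roll":0,"jaw":0},
  {"dp":[30,-180,0],"roll":0,"jaw":0},
  {"dp":[30,-180,0],"roll":0,"jaw":0},
  {"dp":[30,-180,0],"roll":0,"jaw":0},
  {"dp":[30,-180,0],"roll":0,"jaw":0},
])

```text
time_s: 11.85
tcp_pos: [0.4412, 0.0011, 0.2037]
eef_rot: [180.0, 0.1, 167.2]
contact_force: [-0.4, -0.4, 0.4]
gripper_width: 0.0006
gripper_force: 0.0
```

```bash
python3 - <<'E'
from h import *
shift(); look('z4.png')
E
```

```text
plate shift px  [[0.009999999776482582, 0.03999999910593033, 1.0], [0.03999999910593033, 0.029999999329447746, 0.999], [0.019999999552965164, 0.05000000074505806, 1.0]]
t 11.9 tcp [0.4413 0.0016 0.2035] st [-196.5 -113.9] yaw 167.3 F [-0.23 -0.97  0.06]
```

View pics/z4.png

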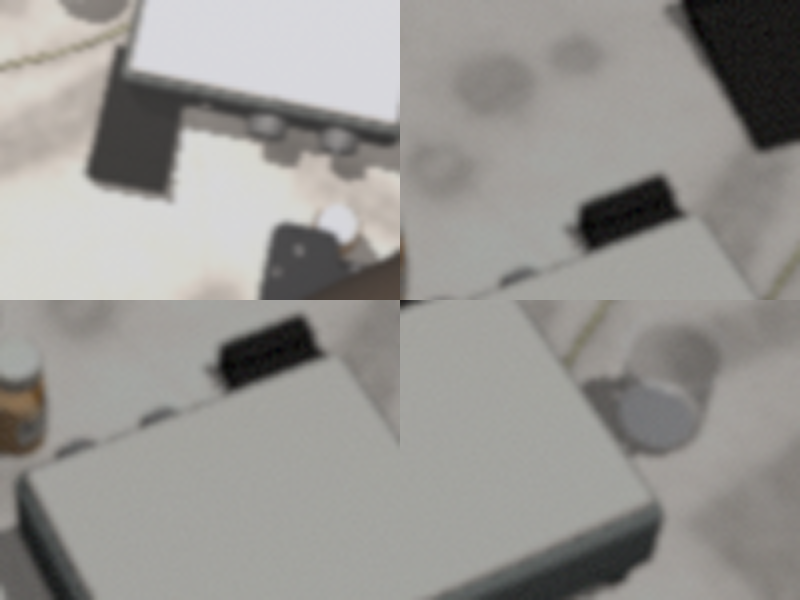

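The top view shows the wedge in line with the stirrer and under its front left corner, with its heel at (130,187). The vial, the beaker and the stirrer haven't moved.

```bash
python3 -c "
from h import *
print(r.close_job())"
```

```text
the job is handed in; nothing more can be done
None
```

The middle-sized wedge is snug under the front left foot, and the corner held firm under a 9 N press with no visible stirrer movement; one push step briefly reached about 14 N, over the 10 N limit, before I backed off, and the job is handed in.

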